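# Put a tin away in the push-latch drawer

### The job

Press the green front of the little oak drawer box so that its drawer springs open, put the flat sardine tin that lies beside the box (not the one further off by the wall) squarely on top of the tin in the drawer, and press the drawer shut again. Check that it stays latched shut with both tins still stacked; leave the jam jar and the espresso cup where they stand.

Things in the scene. Friction and masses are not known exactly. Their poses are not given: they have to be found in the camera images.
- tin_box: Fixed low box of pale oak on the worktop: 180 mm deep (its x), 120 mm wide (its y), 76 mm high, open at the front. Origin: centre of its underside. Its x axis points into the box, level (the pressing direction); the drawer comes out along -x, roughly towards the robot.
- drawer (a joint): Drawer's way out, m; 0 to 0.003 = latched shut (the start). Push-push latch: press the front in 9.5 mm to its firm stop (-0.0095) and let go; a spring (2 N shut, 1.5 N out, damped) then drives it out to its stop at 0.120 in about 2 s, following the finger. Pushed back in to the firm stop and let go, it latches; one more press frees it. A short press changes nothing. 10 to 20 N is a firm press.
- drawer_front (a point): Centre (aluminium dot) of the outer face of the drawer's green front, 40 mm above the worktop; moves with the drawer. Front 120 mm wide, 10 mm thick, 8 to 72 mm above the worktop, 10 mm clear of the box when shut; pressed along tin_box's +x. Tray behind it: 132 mm long, 90 mm wide inside, floor 10 mm and walls 28 mm above the worktop.
- lower_tin_center (a point): Centre of the flat sardine tin lying loose in the drawer (silver, blue top; 63 mm along its x, 105 mm along its y, 24 mm high), its long side along the drawer, z up; 22 mm above the worktop and about 72 mm behind the outer face of the green front. Hidden while the drawer is shut.
- loose_tin_center (a point): Centre of the like tin lying flat on the worktop just to the right of the box (63 mm along x, 105 mm along y, 24 mm high, 0.1 to 0.21 kg). Grasp it across its 63 mm. Stacked, its centre is 24 mm above the other's. z is up. (A third tin further right is fixed: not this one.)
- jam_jar: Bystander: upright jam jar with a white lid, 64 mm across, 87 mm high, left of the box. Origin: centre of underside.
- espresso_cup: Bystander: small white espresso cup, upright, 59 x 83 mm with its handle, 55 mm high, right of the box. Origin: centre of underside.
There are look-alikes about, which are no part of the job. Leave any orange look-alike of the part that bears loose_tin_center alone.

How it is judged:
By the outcome, as a careful person would: the job done as asked, in the order asked, and still so for the second after the job is handed in, with the robot touching nothing.
It also fails if it takes over 72 s, if anything falls off the work surface, if the arm or the gripper's body presses on something with over 40 N, if the wrist force passes 120 N, or if a joint passes its speed limit or range.

### The arm

A 6-joint arm with a two-finger parallel gripper is mounted at the origin on a cart in front of the work surface, level with it; the furniture and walls round the work are solid. World frame = base frame: x ahead of the robot, y to its left, z up, the work surface at z = 0. Lengths are in m, angles in rad, forces in N, time in s.
With the tool pointing down it reaches from about 0.35 to 0.775 m from the base axis. Payload 5.5 kg.
Tool frame: the origin (TCP) lies between the finger pads; the fingertips stand 19 mm ahead of it and the grasp point (between the pads) is the TCP; z points along the fingers, x is the direction in which the jaws open and shut, and the axes are right-handed (so a half turn about z gives the same grasp; the last joint's range is limited). The gripper opens to 85 mm and grips with 20 to 120 N. Pads are 22 mm wide; open, the fingers measure 114 mm over their backs; the gripper's body (76 mm by 85 mm) begins 54 mm behind the grasp point. The pads swing forward as they close: fully open they stand 13 mm farther back than shut.
Start: joints at [1.013, 0.313, 0.046, 1.304, 0, 1.431], TCP at [0.233, 0.526, 0.25] pointing down, gripper open.
Joint ranges: [-2.76, 2.76], [-0.86, 1.69], [-1.03, 1.26], [-2.2, 2.34], [-1.47, 1.5], [-3.14, 3.14]. Speed limits (rad/s): [2.57, 2.57, 3.14, 3.14, 3.14, 3.14].

### API

Orientations are given as a unit quaternion [w, x, y, z].
In Python, from workcell import env gives the robot as it stands. The module is installed in compiled form; this text tells all that it offers.
- The arm moves only by the tool carry_out, never from a script. Its argument "steps" is a list of rows, each a list of 7 numbers: the gripper command: -1 is shut, 1 is fully open, values between are in proportion, then the shift along the tool's x, y, z in m, then the turn, a rotation vector about the tool's x, y, z in rad. A call has 1 to 20 rows; each row shifts and turns the commanded pose from where the row before left it, along the tool's axes as they then stand; what a row does not reach is not made up. A row lasts 1/8 s, in which the tool goes at most 62.5 mm and 10.7 degrees, less where a joint would pass 70% of its speed; a pose out of reach is approached as far as the arm can. A call with a gripper value outside its range is refused whole. The fingers move at their own pace and stop on an object; "grip_force" is the grip in N (left out, the last holds). Time passes only in rows, so rows that do not move let the fingers close. It gives the time, the measured TCP pose, the force and the opening at its end, in the units of the state.
- env.get_state(): the state, without advancing time (a new reading comes with each control period).
- env.read_camera(name): name is "scene" or "top" or "wrist"; returns a dict with "color" (480x640x3 uint8, red, green, blue), "K" (3x3 intrinsics, pixels), "R" (3x3) and "t" (3): a world point X has camera coordinates R X + t. Camera axes: x right, y down, z forward; pixel columns grow to the right and rows downward; lengths in m; the calibration is good to about 2 mm. A picture is of the moment at which its call begins. There is no depth.
- env.hand_in(): hands the job in, once; it reports no verdict.
The state is a dict: "clock": time; "joint_pos": joint angles; "qvel": joint speeds; "tau": joint torques, N m; "tcp_pos": TCP position; "orientation": TCP orientation; "wrist_force": force on the tool from outside, world axes, zero at the start; "ft_torque": the same for the moment, N m; "finger_gap": finger opening in m.
Only numpy, scipy, OpenCV 4.12 (cv2) and the standard library are available. Lean on these libraries where they do the work, as an engineer would, in place of code of your own. Each camera call takes 0.05 s, during which the arm holds its last target. There are 200 camera calls.

## Working session

There is one attempt and no reset: what is moved stays moved. The work goes in short steps, Python scripts to look and compute and a tool call to move; the robot and the scene stay as the last step left them, time stands still between calls to the robot, and variables do not carry over. Pictures are saved under pics/ and viewed, about 8 in all and at most 12, crops included, and the job is handed in when it is done.

Besides the shell and the picture viewer there is one more tool, called after "Request:" in YAML: its name, and indented under it one key for each argument. carry_out: Moves the arm, as the interface text tells. Its arguments: {"type":"object","properties":{"steps":{"type":"array","items":{"type":"array","items":{"type":"number"}}},"grip_force":{"type":"number"}},"required":["steps"]}

```bash
mkdir -p pics; cat > h.py <<'E'
from workcell import env
import numpy as np, cv2
from scipy.spatial.transform import Rotation as Ro
def snap(cam,name):
    d=env.read_camera(cam); cv2.imwrite(f'pics/{name}.png',d['color'][:,:,::-1]); np.savez(f'pics/{name}.npz',**{k:d[k] for k in('K','R','t')}); return d
def px2w(name,uv,z):
    d=np.load(f'pics/{name}.npz'); r=d['R'].T@np.linalg.inv(d['K'])@np.array([uv[0],uv[1],1.]); c=-d['R'].T@d['t']
    return c+r*(z-c[2])/r[2]
def proj(name,X):
    d=np.load(f'pics/{name}.npz'); p=d['K']@(d['R']@np.array(X)+d['t']); return p[:2]/p[2]
def st():
    s=env.get_state(); q=s['orientation']; R=Ro.from_quat([q[1],q[2],q[3],q[0]]).as_matrix(); return s,np.array(s['tcp_pos']),R
E
python3 - <<'E'
from h import *
snap('scene','s0');snap('top','t0')
s,p,R=st();print(s,R.round(3))
E
```

```text
{'clock': 0.1, 'joint_pos': array([ 1.01340867e+00,  3.13942504e-01,  4.50844834e-02,  1.30357685e+00,
       -2.54109460e-05,  1.43122852e+00]), 'qvel': array([-0.00073508, -0.00263337,  0.00080723, -0.00187731, -0.00024866,
       -0.00119926]), 'tau': array([ 1.96630259e-03, -4.81724596e+01,  2.99245656e+01,  1.27211935e-02,
       -1.85622866e-04,  1.07848817e-05]), 'tcp_pos': array([0.23309165, 0.52517754, 0.2494849 ]), 'orientation': array([ 3.58187839e-04,  8.38381730e-01,  5.45082932e-01, -7.36932501e-04]), 'wrist_force': array([ 0.39591416, -0.39968399, -0.62638461]), 'ft_torque': array([-0.03303239, -0.01749638,  0.00469617]), 'finger_gap': 0.08543051707059066} [[ 0.406  0.914 -0.001]
 [ 0.914 -0.406 -0.001]
 [-0.002 -0.    -1.   ]]
```

View pics/t0.png

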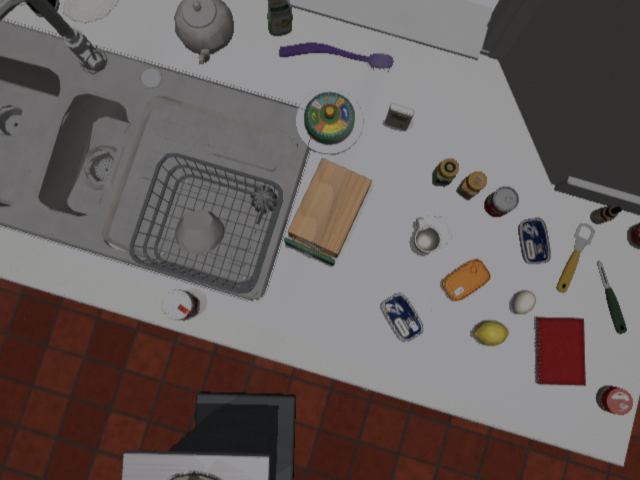

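View pics/s0.png

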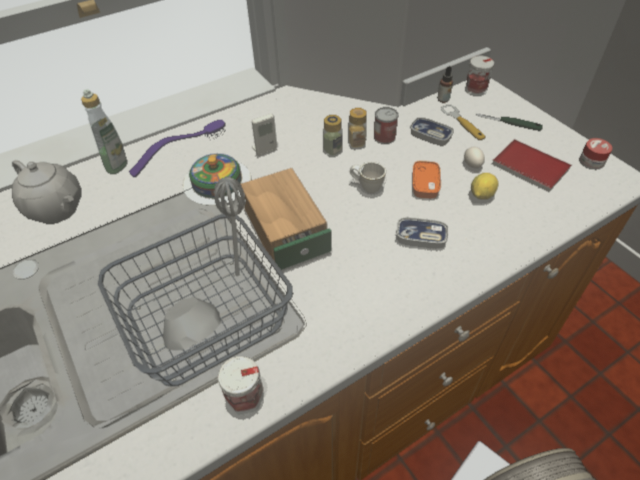

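The top view shows the box with its green front edge from about (286,240) to (335,262). The loose tin is at (402,316), the fixed tin at (535,240) and the orange look-alike at (466,280). The cup is at (427,237) and the jar is probably at (180,305). I'll enlarge the area to read the corners.

```bash
python3 - <<'E'
from h import *
a=cv2.imread('pics/t0.png')[150:350,270:440]; b=cv2.imread('pics/s0.png')[160:275,235:455]
A=cv2.resize(a,None,fx=3,fy=3,interpolation=cv2.INTER_CUBIC)
cv2.imwrite('pics/c0.png',A)
for n,uv,z in [('tl',(322,159),.076),('tr',(371,180),.076),('fl',(290,236),.076),('fr',(337,256),.076),('tin',(402,316),.024),('cup',(427,237),.05),('jar',(180,305),.087),('orange',(466,280),.024)]:
    print(n,px2w('t0',uv,z).round(3))
# drawer dot in scene
print(px2w('s0',(306,251),.04))
d=np.load('pics/t0.npz'); print((-d['R'].T@d['t']).round(3)); d=np.load('pics/s0.npz'); print((-d['R'].T@d['t']).round(3))
E
```

```text
tl [ 0.799 -0.258  0.076]
tr [ 0.755 -0.365  0.076]
fl [ 0.627 -0.194  0.076]
fr [ 0.587 -0.296  0.076]
tin [ 0.463 -0.444  0.024]
cup [ 0.637 -0.493  0.05 ]
jar [0.473 0.031 0.087]
orange [ 0.547 -0.586  0.024]
[ 0.59246158 -0.23603404  0.04      ]
[ 0.457 -0.267  1.266]
[0.12  0.218 0.827]
```

View pics/c0.png

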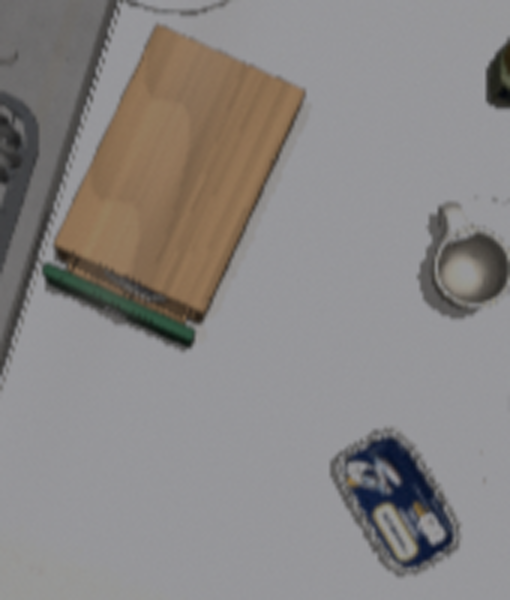

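The crop shows the box top corners at (160,25), (305,90), (200,320) and (56,245). The green front's top edge runs from (45,268) to (193,340), and the tin is centred near (396,502). Next I'll fit the box and tin poses.

```bash
python3 - <<'E'
from h import *
from scipy.optimize import least_squares
c=lambda x,y:(x/3+270-.33,y/3+150-.33)
obs=[c(160,25),c(305,90),c(200,320),c(56,245)]
loc=[(.09,.06),(.09,-.06),(-.09,-.06),(-.09,.06)]
W=np.array([px2w('t0',o,.076)[:2] for o in obs])
def f(q):
    C,S=np.cos(q[2]),np.sin(q[2]); return (np.array(loc)@np.array([[C,S],[-S,C]])+q[:2]-W).ravel()
r=least_squares(f,[.69,-.28,.4]); print('box',r.x.round(4),np.degrees(r.x[2]).round(1),(r.fun*1000).round(1))
x,y,t=r.x;ex=np.array([np.cos(t),np.sin(t)])
print('front',(np.array([x,y])-ex*.11).round(4), 'green ends', px2w('t0',c(45,268),.072),px2w('t0',c(193,340),.072))
im=cv2.imread('pics/t0.png').astype(int); 
m=((im[:,:,0]-im[:,:,2])>25).astype(np.uint8); mm=np.zeros_like(m); mm[285:350,375:430]=m[285:350,375:430]
mm=cv2.morphologyEx(mm,cv2.MORPH_CLOSE,np.ones((7,7)))
pts=np.argwhere(mm)[:,::-1]; P=np.array([px2w('t0',q,.024)[:2] for q in pts])
R=cv2.minAreaRect((P*1000).astype(np.float32)); print('tin',R,len(P)); 
w,v=np.linalg.eigh(np.cov(P.T)); print(P.mean(0),np.degrees(np.arctan2(v[1,1],v[0,1])),2*np.sqrt(3*w))
E
```

```text
box [ 0.695  -0.2775 -0.4092] -23.4 [ 0.4  1.4 -2.2 -2.2  2.6 -2.4 -0.8  3.2]
front [ 0.5941 -0.2337] green ends [ 0.62073878 -0.18224339  0.072     ] [ 0.57188199 -0.28983102  0.072     ]
tin ((460.96136474609375, -445.0478515625), (90.65526580810547, 49.523529052734375), 32.21013259887695) 505
[ 0.46878339 -0.44551748] -145.76633384368967 [0.04234714 0.08643231]
```

Request:
carry_out:
  steps:
    - [-1, -0.039, 0.0205, 0, 0, 0, 0]
    - [-1, -0.039, 0.0205, 0, 0, 0, 0]
    - [-1, -0.039, 0.0205, 0, 0, 0, 0]
    - [-1, -0.039, 0.0205, 0, 0, 0, 0]
    - [-1, -0.039, 0.0205, 0, 0, 0, 0]
    - [-1, -0.039, 0.0205, 0, 0, 0, 0]
    - [-1, -0.039, 0.0205, 0, 0, 0, 0]
    - [-1, -0.039, 0.0205, 0, 0, 0, 0]
    - [-1, -0.039, 0.0205, 0, 0, 0, 0]
    - [-1, -0.039, 0.0205, 0, 0, 0, 0]
    - [-1, -0.039, 0.0205, 0, 0, 0, 0]
    - [-1, -0.039, 0.0205, 0, 0, 0, 0]
    - [-1, -0.039, 0.0205, 0, 0, 0, 0]
    - [-1, -0.039, 0.0205, 0, 0, 0, 0]
    - [-1, 0, 0, 0, 0, 0, 0]
    - [-1, 0, 0, 0, 0, 0, 0]
  grip_force: 40

```text
clock: 2.1
tcp_pos: [0.2736, -0.0895, 0.25]
orientation: [-0.001, 0.839, 0.545, -0.0]
wrist_force: [0.8, -1.2, -0.1]
finger_gap: 0.0
```

Request:
carry_out:
  steps:
    - [-1, 0, 0.03, 0, 0, 0, 0]
    - [-1, 0, 0.03, 0, 0, 0, 0]
    - [-1, 0, 0.03, 0, 0, 0, 0]
    - [-1, 0, 0.03, 0, 0, 0, 0]
    - [-1, 0, 0.03, 0, 0, 0, 0]
    - [-1, 0, 0.03, 0, 0, 0, 0]
    - [-1, 0, 0.03, 0, 0, 0, 0]
    - [-1, 0, 0.03, 0, 0, 0, 0]
    - [-1, 0, 0.03, 0, 0, 0, 0]
    - [-1, 0, 0.03, 0, 0, 0, 0]
    - [-1, 0, 0, 0, 0, 0, 0]

```text
clock: 3.48
tcp_pos: [0.55, -0.2098, 0.2494]
orientation: [-0.0, 0.837, 0.547, -0.0]
wrist_force: [0.1, 0.0, 1.3]
finger_gap: -0.0002
```

```bash
python3 - <<'E'
from h import *
snap('wrist','w0'); s,p,R=st(); print(p.round(4),s['joint_pos'].round(3),R.round(3))
d=np.load('pics/w0.npz');print((-d['R'].T@d['t']).round(3))
print(proj('w0',(.5941,-.2337,.04)),proj('w0',(.461,-.445,.024)))
E
```

```text
[ 0.5489 -0.2094  0.2495] [-0.501  0.34   0.081  1.314  0.    -0.087] [[ 0.403  0.915 -0.002]
 [ 0.915 -0.403  0.001]
 [ 0.    -0.002 -1.   ]]
[ 0.489 -0.182  0.372]
[318.35763894 263.24210403] [ 32.98566741 216.59696274]
```

View pics/w0.png

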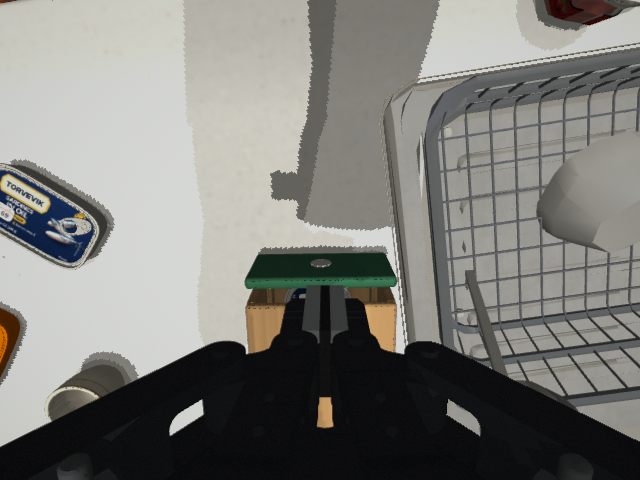

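The wrist view shows the green front's dot at (320,263), against a prediction of (318,263). Its edge is level, so the pose and yaw are confirmed. I'll descend and press.

Request:
carry_out:
  steps:
    - [-1, -0.002, 0, 0.04, 0, 0, 0]
    - [-1, -0.002, 0, 0.04, 0, 0, 0]
    - [-1, 0, 0, 0.04, 0, 0, 0]
    - [-1, 0, 0, 0.04, 0, 0, 0]
    - [-1, 0, 0, 0.03, 0, 0, 0]
    - [-1, 0, 0, 0.015, 0, 0, 0]
    - [-1, 0, 0.015, 0, 0, 0, 0]
    - [-1, 0, 0.01, 0, 0, 0, 0]
    - [-1, 0, 0.005, 0, 0, 0, 0]
    - [-1, 0, 0.005, 0, 0, 0, 0]
    - [-1, 0, 0, 0, 0, 0, 0]

```text
clock: 4.9
tcp_pos: [0.5789, -0.2296, 0.0455]
orientation: [0.0, 0.838, 0.545, 0.0]
wrist_force: [-0.3, -0.3, 0.2]
finger_gap: -0.0002
```

Request:
carry_out:
  steps:
    - [-1, 0, 0.004, 0, 0, 0, 0]
    - [-1, 0, 0.003, 0, 0, 0, 0]
    - [-1, 0, 0.003, 0, 0, 0, 0]
    - [-1, 0, 0.002, 0, 0, 0, 0]
    - [-1, 0, 0.001, 0, 0, 0, 0]
    - [-1, 0, 0, 0, 0, 0, 0]

```text
clock: 5.65
tcp_pos: [0.5905, -0.2347, 0.0451]
orientation: [-0.0, 0.838, 0.545, 0.0]
wrist_force: [-0.5, 2.3, -0.3]
finger_gap: 0.0002
```

Request:
carry_out:
  steps:
    - [-1, 0, 0.002, 0, 0, 0, 0]
    - [-1, 0, 0.001, 0, 0, 0, 0]
    - [-1, 0, 0.001, 0, 0, 0, 0]
    - [-1, 0, 0, 0, 0, 0, 0]

```text
clock: 6.15
tcp_pos: [0.5907, -0.2347, 0.0445]
orientation: [-0.003, 0.838, 0.545, -0.002]
wrist_force: [-10.7, 4.6, 4.6]
finger_gap: 0.0002
```

Request:
carry_out:
  steps:
    - [-1, 0, 0.001, 0, 0, 0, 0]
    - [-1, 0, 0, 0, 0, 0, 0]
    - [-1, 0, -0.004, 0, 0, 0, 0]
    - [-1, 0, -0.006, 0, 0, 0, 0]
    - [-1, 0, -0.008, 0, 0, 0, 0]
    - [-1, 0, -0.01, 0, 0, 0, 0]
    - [-1, 0, -0.01, 0, 0, 0, 0]
    - [-1, 0, -0.01, 0, 0, 0, 0]
    - [-1, 0, -0.01, 0, 0, 0, 0]
    - [-1, 0, -0.01, 0, 0, 0, 0]
    - [-1, 0, -0.01, 0, 0, 0, 0]
    - [-1, 0, -0.01, 0, 0, 0, 0]
    - [-1, 0, -0.01, 0, 0, 0, 0]
    - [-1, 0, -0.01, 0, 0, 0, 0]
    - [-1, 0, -0.01, 0, 0, 0, 0]
    - [-1, 0, -0.01, 0, 0, 0, 0]
    - [-1, 0, -0.01, 0, 0, 0, 0]
    - [-1, 0, -0.01, 0, 0, 0, 0]
    - [-1, 0, -0.01, 0, 0, 0, 0]
    - [-1, 0, -0.01, 0, 0, 0, 0]

```text
clock: 8.65
tcp_pos: [0.441, -0.1684, 0.0453]
orientation: [0.0, 0.838, 0.545, 0.0]
wrist_force: [-0.2, -1.0, -0.3]
finger_gap: -0.0
```

```bash
python3 - <<'E'
from h import *
s,p,R=st(); print(p.round(4),R.round(3))
E
```

```text
[ 0.441  -0.1684  0.0453] [[ 0.406  0.914  0.   ]
 [ 0.914 -0.406  0.   ]
 [ 0.     0.    -1.   ]]
```

Request:
carry_out:
  steps:
    - [1, 0, 0, -0.04, 0, 0, 0]
    - [1, 0, 0, -0.04, 0, 0, 0]
    - [1, 0, 0, -0.04, 0, 0, 0]
    - [1, 0, 0.03, -0.03, 0, 0, 0]
    - [1, 0, 0.03, -0.03, 0, 0, 0]
    - [1, 0, 0.03, -0.02, 0, 0, 0]
    - [1, 0, 0.02, 0, 0, 0, 0]
    - [1, 0, 0, 0, 0, 0, 0]
    - [1, 0, 0, 0, 0, 0, 0]

```text
clock: 9.78
tcp_pos: [0.5411, -0.2127, 0.2446]
orientation: [-0.001, 0.838, 0.545, -0.0]
wrist_force: [-0.1, 0.3, -0.1]
finger_gap: 0.0853
```

```bash
python3 - <<'E'
from h import *
snap('wrist','w1'); s,p,R=st(); print(p.round(4),s['joint_pos'].round(3),R.round(3))
print(proj('w1',(.551,-.215,.034)),proj('w1',(.484,-.186,.04)),proj('w1',(.461,-.445,.024)))
E
```

```text
[ 0.541  -0.2127  0.2449] [-0.513  0.328  0.054  1.298  0.    -0.095] [[ 0.406  0.914 -0.001]
 [ 0.914 -0.406  0.001]
 [ 0.    -0.002 -1.   ]]
[325.63171007 217.37544486] [324.93969031 126.37831832] [ 38.49275497 226.97439096]
```

View pics/w1.png

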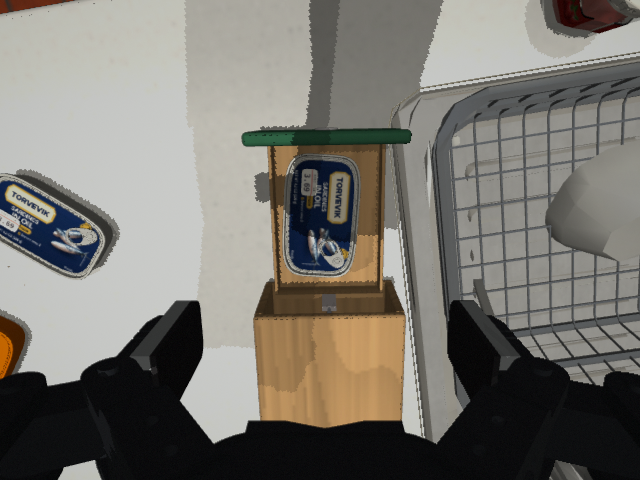

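The drawer is open, with its blue tin centred near (321,215) and skewed by about 2–3°. The loose tin is at the left edge, around (45,225). I'll segment the lower tin.

```bash
cat >> h.py <<'E'
def tin(name,roi,z):
    u0,v0,u1,v1=roi; im=cv2.imread(f'pics/{name}.png').astype(int); m=((im[:,:,0]-im[:,:,2])>25).astype(np.uint8)
    mm=np.zeros_like(m); mm[v0:v1,u0:u1]=m[v0:v1,u0:u1]
    n,l,s,_=cv2.connectedComponentsWithStats(cv2.morphologyEx(mm,cv2.MORPH_CLOSE,np.ones((9,9))))
    mm=(l==1+np.argmax(s[1:,4]))
    P=np.array([px2w(name,q,z)[:2] for q in np.argwhere(mm)[:,::-1]]); H=cv2.convexHull((P*1e4).astype(np.float32))
    (cx,cy),(w,h),a=cv2.minAreaRect(H); a=a if w>h else a+90
    M=cv2.moments(H); print(name,'rect c',cx/1e4,cy/1e4,'size',w/10,h/10,'long angle',round(a,2),'hull c',M['m10']/M['m00']/1e4,M['m01']/M['m00']/1e4)
    ang=.5*np.degrees(np.arctan2(2*M['mu11'],M['mu20']-M['mu02'])); print('moment angle',round(ang,2))
E
python3 - <<'E'
from h import *
tin('w1',(272,145,372,285),.034)
for uv in [(243,137),(411,137)]: print(px2w('w1',uv,.072))
E
```

```text
w1 rect c 0.549275146484375 -0.218965283203125 size 51.4010498046875 92.51382446289062 long angle 152.28 hull c 0.5523706932747947 -0.2186928353093146
moment angle -34.65
[ 0.46706107 -0.24100408  0.072     ]
[ 0.5144628  -0.13388576  0.072     ]
```

```bash
sed -i 's/def tin(name,roi,z):/def tin(name,roi,z,f=lambda im:(im[:,:,0]-im[:,:,2])>25):/; s/m=((im\[:,:,0\]-im\[:,:,2\])>25).astype/m=f(im).astype/' h.py
python3 - <<'E'
from h import *
for th in (5,20): tin('w1',(280,148,370,284),.034,lambda im:(im[:,:,2]-im[:,:,0])<th)
im=cv2.imread('pics/w1.png')[120:290,260:390]; cv2.imwrite('pics/c1.png',cv2.resize(im,None,fx=3.5,fy=3.5,interpolation=cv2.INTER_CUBIC))
E
```

```text
w1 rect c 0.54931123046875 -0.219123388671875 size 59.24483032226563 101.25880126953125 long angle 153.16 hull c 0.5490104019579454 -0.21878355060627044
moment angle -27.0
w1 rect c 0.54922294921875 -0.2189679443359375 size 62.06563720703125 104.03570556640625 long angle 152.71 hull c 0.549202298023219 -0.21896116049126244
moment angle -27.38
```

View pics/c1.png

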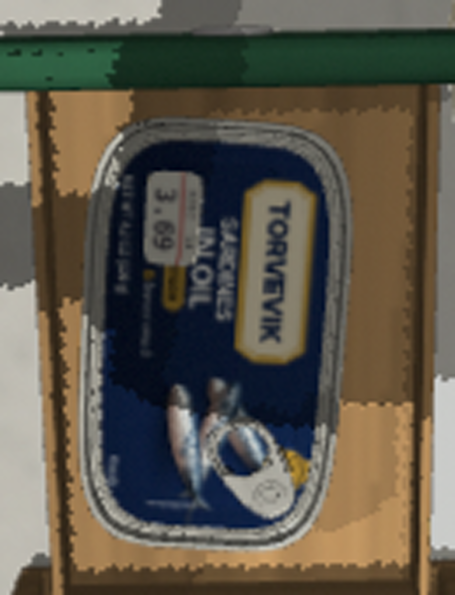

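The crop shows the lower tin's full outline. The fit gives a centre of (0.549,-0.219), a long axis at -27.3° and a size of 62x104. Now to the loose tin.

Request:
carry_out:
  steps:
    - [1, 0, 0, 0, 0, 0, -0.163]
    - [1, 0, 0, 0, 0, 0, -0.163]
    - [1, 0, 0, 0, 0, 0, -0.163]
    - [1, 0, 0, 0, 0, 0, -0.163]
    - [1, 0, 0, 0, 0, 0, -0.163]
    - [1, 0, 0, 0, 0, 0, -0.163]
    - [1, -0.026, -0.032, 0, 0, 0, 0]
    - [1, -0.026, -0.032, 0, 0, 0, 0]
    - [1, -0.026, -0.032, 0, 0, 0, 0]
    - [1, -0.026, -0.032, 0, 0, 0, 0]
    - [1, -0.026, -0.032, 0, 0, 0, 0]
    - [1, -0.026, -0.032, 0, 0, 0, 0]
    - [1, 0, 0, 0, 0, 0, 0]
    - [1, 0, 0, 0, 0, 0, 0]

```text
clock: 11.58
tcp_pos: [0.4618, -0.4466, 0.2451]
orientation: [-0.0, 0.484, 0.875, 0.0]
wrist_force: [-0.8, 0.5, 0.3]
finger_gap: 0.0852
```

```bash
python3 - <<'E'
from h import *
snap('wrist','w2'); s,p,R=st(); print(p.round(4),s['joint_pos'].round(3),R.round(3))
print(proj('w2',(.461,-.445,.024)))
E
```

```text
[ 0.4622 -0.4462  0.2453] [-0.893  0.451  0.236  1.357  0.    -1.454] [[-0.532  0.847 -0.   ]
 [ 0.847  0.532  0.001]
 [ 0.001  0.    -1.   ]]
[326.80200353 202.33692213]
```

View pics/w2.png

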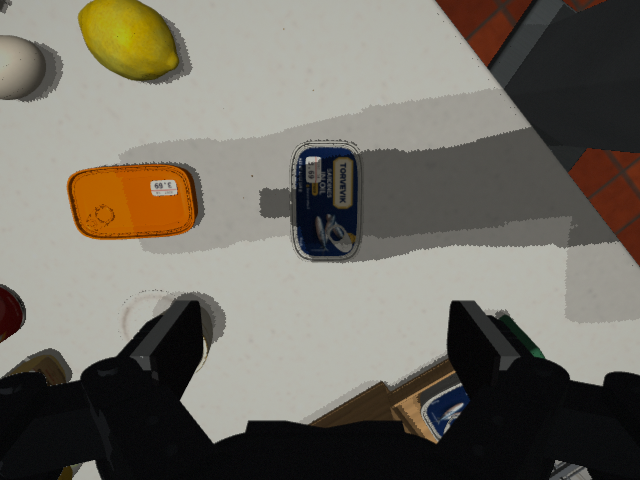

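The loose tin is centred near (326,201) and nearly aligned with the jaws. Its outline spans x 290–362 and y 139–262.

```bash
python3 - <<'E'
from h import *
tin('w2',(285,135,368,268),.024)
g=cv2.imread('pics/w2.png').astype(int)
# edges: bright rim vs ground by row/col gradient
for uv in [(326,201),(327,140),(325,262),(290,200),(362,200)]: print(uv,px2w('w2',uv,.024).round(4))
a=px2w('w2',(327,140),.024)-px2w('w2',(325,262),.024);print(np.degrees(np.arctan2(a[1],a[0]))%180,np.linalg.norm(a))
E
```

```text
w2 rect c 0.4344201171875 -0.471462158203125 size 21.6015380859375 53.14396362304687 long angle 152.31 hull c 0.43617135141679775 -0.46961154819317164
moment angle -31.28
(326, 201) [ 0.4604 -0.4462  0.024 ]
(327, 140) [ 0.4174 -0.4723  0.024 ]
(325, 262) [ 0.507  -0.4179  0.024 ]
(290, 200) [ 0.4758 -0.4724  0.024 ]
(362, 200) [ 0.4435 -0.4209  0.024 ]
31.268830827019627 0.10486735679431528
```

Request:
carry_out:
  steps:
    - [1, 0.001, 0, 0.05, 0, 0, 0.015]
    - [1, 0, 0, 0.05, 0, 0, 0]
    - [1, 0, 0, 0.05, 0, 0, 0]
    - [1, 0, 0, 0.04, 0, 0, 0]
    - [1, 0, 0, 0.02, 0, 0, 0]
    - [1, 0, 0, 0.011, 0, 0, 0]
    - [1, 0, 0, 0, 0, 0, 0]
    - [1, 0, 0, 0, 0, 0, 0]
    - [0.2, 0, 0, 0, 0, 0, 0]
    - [0.2, 0, 0, 0, 0, 0, 0]
    - [0.2, 0, 0, 0, 0, 0, 0]
    - [0.2, 0, 0, 0, 0, 0, 0]
    - [0.2, 0, 0, 0, 0, 0, 0]
    - [0.2, 0, 0, 0, 0, 0, 0]
  grip_force: 40

```text
clock: 13.38
tcp_pos: [0.4622, -0.447, 0.0257]
orientation: [0.001, 0.491, 0.871, -0.0]
wrist_force: [-0.7, 1.5, 4.7]
finger_gap: 0.0589
```

Request:
carry_out:
  steps:
    - [-0.5, 0, 0, 0, 0, 0, 0]
    - [-0.5, 0, 0, 0, 0, 0, 0]
    - [-0.5, 0, 0, -0.02, 0, 0, 0]
    - [-0.5, 0, 0, -0.04, 0, 0, 0]
    - [-0.5, 0, 0, -0.04, 0, 0, 0]
    - [-0.5, 0, 0, -0.04, 0, 0, 0]
    - [-0.5, 0, 0, 0, 0, 0, 0]

```text
clock: 14.25
tcp_pos: [0.4633, -0.4485, 0.1684]
orientation: [0.004, 0.491, 0.871, -0.001]
wrist_force: [0.1, -0.4, -2.0]
finger_gap: 0.059
```

```bash
python3 - <<'E'
from h import *
snap('wrist','w3'); s,p,R=st(); print(p.round(4),s['joint_pos'].round(3),R.round(3))
E
```

```text
[ 0.4624 -0.4475  0.1658] [-0.894  0.476  0.081  1.172  0.    -1.439] [[-0.518  0.855  0.002]
 [ 0.855  0.518 -0.003]
 [-0.004  0.001 -1.   ]]
```

View pics/w3.png

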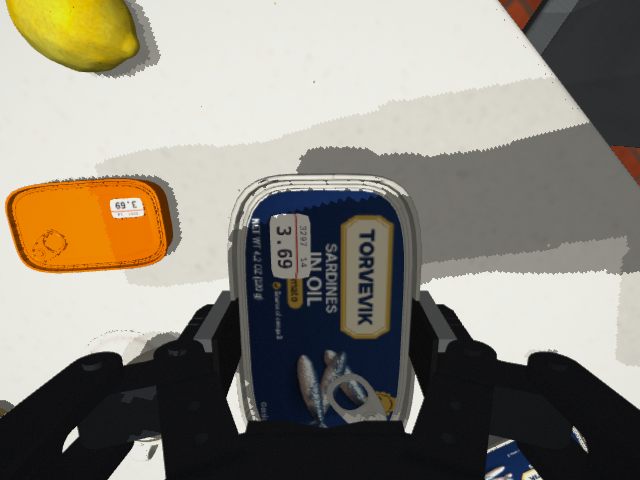

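The tin is held square in the jaws, with its near end at row 178 and its sides at about 232 and 418. Next I'll compute its in-hand offset and the transfer.

```bash
python3 - <<'E'
from h import *
s,p,R=st()
zt=p[2]-.0015
e=px2w('w3',(325,176),zt); print('end offset y', (R.T@(e-p)).round(4))
for uv in [(230,250),(421,250)]: print((R.T@(px2w('w3',uv,zt)-p)).round(4))
off=(R.T@(e-p))[1]+.0525; print('centre along y',off)
y=np.arctan2(R[1,1],R[0,1]); g=np.radians(-27.3); print('turn tool z',-(g-y))
ty=np.array([np.cos(g),np.sin(g)]); tx=np.array([-ty[1],ty[0]])
for o in (0,off):
    d=np.array([.5492,-.2190])-ty*o-p[:2]; print(o,'dx',d@tx,'dy',d@ty)
E
```

```text
end offset y [-0.0014 -0.0501  0.0015]
[-0.0321 -0.0262  0.0016]
[ 0.0295 -0.0264  0.0014]
centre along y 0.0023914792671214935
turn tool z 1.0214713660762973
0 dx 0.24283798303509502 dy -0.02765447893032765
0.0023914792671214935 dx 0.24283798303509505 dy -0.030045958197449103
```

Request:
carry_out:
  steps:
    - [-0.5, 0, 0, 0, 0, 0, 0.17]
    - [-0.5, 0, 0, 0, 0, 0, 0.17]
    - [-0.5, 0, 0, 0, 0, 0, 0.17]
    - [-0.5, 0, 0, 0, 0, 0, 0.17]
    - [-0.5, 0, 0, 0, 0, 0, 0.17]
    - [-0.5, 0, 0, 0, 0, 0, 0.171]
    - [-0.5, 0.03, -0.004, 0, 0, 0, 0]
    - [-0.5, 0.03, -0.004, 0, 0, 0, 0]
    - [-0.5, 0.03, -0.004, 0, 0, 0, 0]
    - [-0.5, 0.03, -0.004, 0, 0, 0, 0]
    - [-0.5, 0.03, -0.004, 0, 0, 0, 0]
    - [-0.5, 0.03, -0.003, 0, 0, 0, 0]
    - [-0.5, 0.03, -0.003, 0, 0, 0, 0]
    - [-0.5, 0.033, -0.003, 0, 0, 0, 0]
    - [-0.5, 0, 0, 0, 0, 0, 0]
    - [-0.5, 0, 0, 0, 0, 0, 0]

```text
clock: 16.3
tcp_pos: [0.5466, -0.217, 0.1627]
orientation: [-0.001, 0.854, 0.521, -0.001]
wrist_force: [0.7, -0.1, -2.7]
finger_gap: 0.0582
```

```bash
cat > chk.py <<'E'
from h import *
s,p,R=st(); print(p.round(4),R.round(3))
y=np.arctan2(R[1,1],R[0,1]); d=np.array([.5492,-.2190])-R[:2,1]*.0018-p[:2]; print('yaw',np.degrees(y),'turn',y-np.radians(-27.3),'dx',d@R[:2,0],'dy',d@R[:2,1],'dz',p[2]-.0257-.024)
E
python3 chk.py
```

```text
[ 0.5466 -0.217   0.1627] [[ 0.458  0.889 -0.002]
 [ 0.889 -0.458  0.001]
 [-0.    -0.002 -1.   ]]
yaw -27.244665856842786 turn 0.0009657629868632944 dx -0.0005316347563462567 dy 0.0014516026039689117 dz 0.11304959021722968
```

Request:
carry_out:
  steps:
    - [-0.5, -0.0005, 0.0015, 0.03, 0, 0, 0]
    - [-0.5, 0, 0, 0.03, 0, 0, 0]
    - [-0.5, 0, 0, 0.025, 0, 0, 0]
    - [-0.5, 0, 0, 0.015, 0, 0, 0]
    - [-0.5, 0, 0, 0.005, 0, 0, 0]
    - [-0.5, 0, 0, 0, 0, 0, 0]
    - [-0.5, 0, 0, 0, 0, 0, 0]

```text
clock: 17.18
tcp_pos: [0.5488, -0.219, 0.0599]
orientation: [0.001, 0.854, 0.52, 0.0]
wrist_force: [-0.1, -0.7, -1.1]
finger_gap: 0.0588
```

```bash
python3 chk.py; python3 -c "
from h import *
d=snap('wrist','w4')"
```

```text
[ 0.5488 -0.219   0.0599] [[ 0.458  0.889  0.001]
 [ 0.889 -0.458 -0.001]
 [-0.     0.001 -1.   ]]
yaw -27.28872545329872 turn 0.0001967779616071641 dx 0.00023311948112681797 dy -0.0014374437355568004 dz 0.0101754822243171
```

View pics/w4.png

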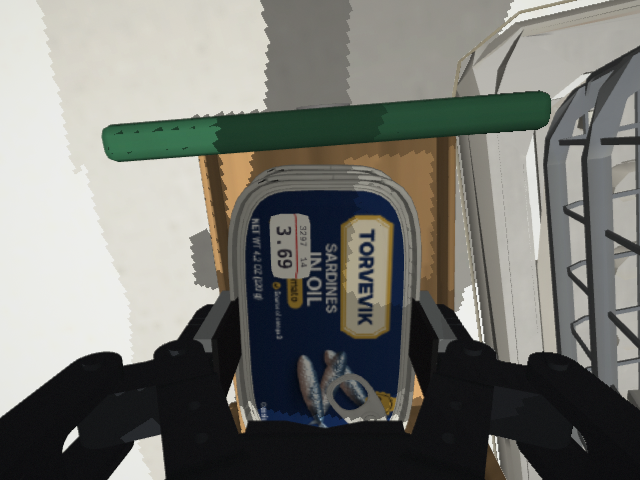

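The held tin sits over the lower one, inside the tray walls and clear of the front. Lowering.

Request:
carry_out:
  steps:
    - [-0.5, 0, -0.0005, 0.004, 0, 0, 0]
    - [-0.5, 0, 0, 0.002, 0, 0, 0]
    - [-0.5, 0, 0, 0.002, 0, 0, 0]
    - [-0.5, 0, 0, 0, 0, 0, 0]
    - [-0.5, 0, 0, 0, 0, 0, 0]

```text
clock: 17.85
tcp_pos: [0.5544, -0.2214, 0.0595]
orientation: [0.007, 0.854, 0.521, 0.004]
wrist_force: [-0.2, 1.6, 33.4]
finger_gap: 0.0584
```

I got the contact height wrong: the tray floor adds 10 mm, so the tin was already at contact. Backing off to just above it.

Request:
carry_out:
  steps:
    - [-0.5, 0, 0, -0.004, 0, 0, 0]
    - [-0.5, 0, 0, -0.005, 0, 0, 0]
    - [-0.5, 0, 0, -0.02, 0, 0, 0]
    - [-0.5, 0, 0, -0.04, 0, 0, 0]
    - [-0.5, 0, 0, 0, 0, 0, 0]
    - [-0.5, 0, 0, 0, 0, 0, 0]

```text
clock: 18.6
tcp_pos: [0.5474, -0.2178, 0.1192]
orientation: [-0.001, 0.854, 0.521, -0.0]
wrist_force: [-0.1, 0.3, -1.8]
finger_gap: 0.0587
```

```bash
python3 chk.py; python3 -c "
from h import *
a=snap('wrist','w5')['color'];b=snap('scene','s5')['color']
c=np.hstack([cv2.resize(a,(400,300)),cv2.resize(b[170:320,210:410],(400,300))])[:,:,::-1]
cv2.imwrite('pics/c5.png',c)"
```

```text
[ 0.5474 -0.2178  0.1192] [[ 0.458  0.889 -0.001]
 [ 0.889 -0.458  0.001]
 [ 0.    -0.002 -1.   ]]
yaw -27.261101444164158 turn 0.0006789078736063048 dx -0.00019712172989955215 dy 0.000332105308304757 dz 0.0695230249056834
```

View pics/c5.png

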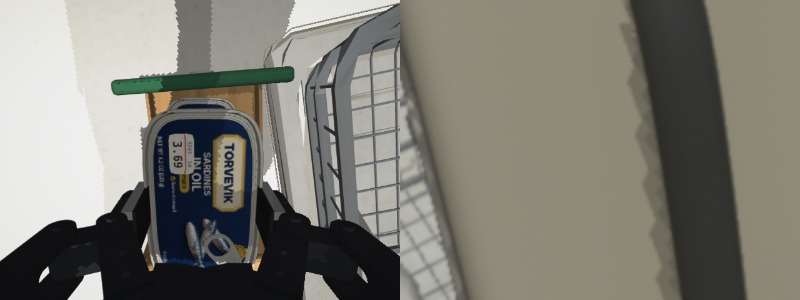

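Wrist half: the lower tin's front end shows at about (203,100) beyond the held tin's end at about (203,108). The scene half is blocked by the arm. I'll check whether either tin has shifted.

```bash
python3 - <<'E'
from h import *
s,p,R=st(); g=np.radians(-27.3); ty=np.array([np.cos(g),np.sin(g)]);tx=np.array([-ty[1],ty[0]])
c=np.array([.5492,-.2190])
print('pred lower end',proj('w5',[*(c-ty*.0525),.034]),'pred held end',proj('w5',[*(p[:2]+R[:2,1]*(.0018-.0525)),p[2]-.0015]))
for f in(-.026,.026): print(proj('w5',[*(c-ty*.0445+f*tx),.034]))
im=cv2.imread('pics/w5.png').astype(int)
for u in (315,325,335): print(u,[(v,*im[v,u]) for v in range(146,184,2)])
E
```

```text
pred lower end [322.0244581 155.8051469] pred held end [320.92626479 175.0218536 ]
[270.22160306 171.88966327]
[373.81640373 172.08243829]
315 [(146, np.int64(48), np.int64(74), np.int64(94)), (148, np.int64(49), np.int64(74), np.int64(95)), (150, np.int64(48), np.int64(72), np.int64(94)), (152, np.int64(48), np.int64(73), np.int64(95)), (154, np.int64(48), np.int64(73), np.int64(94)), (156, np.int64(89), np.int64(94), np.int64(96)), (158, np.int64(102), np.int64(109), np.int64(111)), (160, np.int64(87), np.int64(93), np.int64(93)), (162, np.int64(91), np.int64(98), np.int64(99)), (164, np.int64(98), np.int64(105), np.int64(105)), (166, np.int64(61), np.int64(52), np.int64(48)), (168, np.int64(39), np.int64(19), np.int64(8)), (170, np.int64(41), np.int64(21), np.int64(11)), (172, np.int64(41), np.int64(19), np.int64(10)), (174, np.int64(77), np.int64(80), np.int64(80)), (176, np.int64(107), np.int64(114), np.int64(116)), (178, np.int64(101), np.int64(107), np.int64(109)), (180, np.int64(79), np.int64(84), np.int64(86)), (182, np.int64(102), np.int64(109), np.int64(109))]
325 [(146, n
[... 1208 characters left out ...]
int64(100), np.int64(108), np.int64(112)), (158, np.int64(133), np.int64(142), np.int64(144)), (160, np.int64(113), np.int64(121), np.int64(122)), (162, np.int64(118), np.int64(126), np.int64(127)), (164, np.int64(129), np.int64(139), np.int64(138)), (166, np.int64(103), np.int64(97), np.int64(94)), (168, np.int64(56), np.int64(29), np.int64(16)), (170, np.int64(57), np.int64(28), np.int64(14)), (172, np.int64(58), np.int64(28), np.int64(17)), (174, np.int64(83), np.int64(87), np.int64(88)), (176, np.int64(104), np.int64(111), np.int64(113)), (178, np.int64(98), np.int64(105), np.int64(106)), (180, np.int64(83), np.int64(90), np.int64(90)), (182, np.int64(103), np.int64(109), np.int64(110))]
```

Neither tin shifted: the lower tin's end is at row 155 against 156 predicted, and the held tin's at 174 against 175. I'll set it down with about 58 mm of descent.

Request:
carry_out:
  steps:
    - [-0.5, 0, 0, 0.025, 0, 0, 0]
    - [-0.5, 0, 0, 0.02, 0, 0, 0]
    - [-0.5, 0, 0, 0.01, 0, 0, 0]
    - [-0.5, 0, 0, 0.003, 0, 0, 0]
    - [-0.5, 0, 0, 0, 0, 0, 0]
    - [-0.5, 0, 0, 0, 0, 0, 0]

```text
clock: 19.45
tcp_pos: [0.5485, -0.2185, 0.0631]
orientation: [0.001, 0.854, 0.521, 0.0]
wrist_force: [-0.6, -0.1, -2.6]
finger_gap: 0.0588
```

```bash
python3 chk.py
```

```text
[ 0.5485 -0.2185  0.0631] [[ 0.458  0.889  0.001]
 [ 0.889 -0.458 -0.001]
 [ 0.     0.001 -1.   ]]
yaw -27.260855508906403 turn 0.0006832002536008575 dx -0.0001648217721550916 dy -0.0009725034682971757 dz 0.013353541342893328
```

Still hanging free, about 3 mm above.

Request:
carry_out:
  steps:
    - [-0.5, 0, -0.0005, 0.0015, 0, 0, 0]
    - [-0.5, 0, 0, 0.001, 0, 0, 0]
    - [-0.5, 0, 0, 0, 0, 0, 0]
    - [-0.5, 0, 0, 0, 0, 0, 0]

```text
clock: 19.95
tcp_pos: [0.5476, -0.218, 0.0599]
orientation: [0.0, 0.854, 0.521, 0.0]
wrist_force: [-0.2, -0.2, -1.8]
finger_gap: 0.0586
```

Request:
carry_out:
  steps:
    - [-0.5, 0, 0, 0.0005, 0, 0, 0]
    - [0.6, 0, 0, 0, 0, 0, 0]
    - [0.8, 0, 0, 0, 0, 0, 0]
    - [0.9, 0, 0, 0, 0, 0, 0]
    - [0.9, 0, 0, 0, 0, 0, 0]
    - [0.9, 0, 0, -0.01, 0, 0, 0]
    - [0.9, 0, 0, -0.03, 0, 0, 0]
    - [0.9, 0, 0, -0.04, 0, 0, 0]
    - [0.9, 0, 0, -0.05, 0, 0, 0]
    - [0.9, 0, 0, -0.05, 0, 0, 0]
    - [0.9, 0, 0, 0, 0, 0, 0]
    - [0.9, 0, 0, 0, 0, 0, 0]

```text
clock: 21.45
tcp_pos: [0.5475, -0.2179, 0.2395]
orientation: [0.0, 0.854, 0.521, 0.0]
wrist_force: [-0.5, -0.0, -1.2]
finger_gap: 0.0809
```

```bash
python3 - <<'E'
from h import *
snap('wrist','w6'); s,p,R=st(); print(p.round(4))
tin('w6',(275,140,380,290),.058,lambda im:(im[:,:,2]-im[:,:,0])<18)
E
```

```text
[ 0.5471 -0.2177  0.2385]
w6 rect c 0.551074951171875 -0.22170791015625 size 69.00031127929688 113.55496826171876 long angle 150.09 hull c 0.5516190110102386 -0.22165423422579364
moment angle -32.19
```

View pics/w6.png

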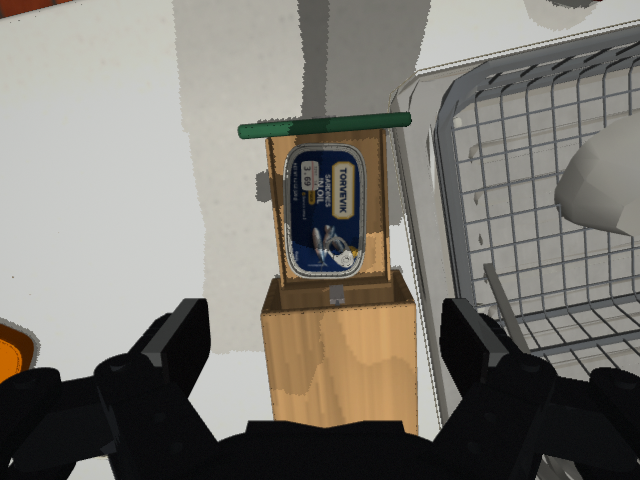

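The view shows a single square stack, outline x 284–368 and y 144–278, inside the tray and clear of the front. Next I'll swing in front of the drawer with the fingers closed.

Request:
carry_out:
  steps:
    - [-1, 0, 0, 0, 0, 0, -0.058]
    - [-1, 0.0013, -0.029, 0, 0, 0, 0]
    - [-1, 0.0013, -0.029, 0, 0, 0, 0]
    - [-1, 0.0013, -0.029, 0, 0, 0, 0]
    - [-1, 0.0013, -0.029, 0, 0, 0, 0]
    - [-1, 0, 0, 0, 0, 0, 0]
    - [-1, 0, 0, 0, 0, 0, 0]
    - [-1, 0, 0, 0.05, 0, 0, 0]
    - [-1, 0, 0, 0.05, 0, 0, 0]
    - [-1, 0, 0, 0.05, 0, 0, 0]
    - [-1, 0, 0, 0.03, 0, 0, 0]
    - [-1, 0, 0, 0.013, 0, 0, 0]
    - [-1, 0, 0, 0, 0, 0, 0]
    - [-1, 0, 0, 0, 0, 0, 0]

```text
clock: 23.25
tcp_pos: [0.4448, -0.1668, 0.0474]
orientation: [0.001, 0.838, 0.545, 0.001]
wrist_force: [-0.6, -0.0, 0.1]
finger_gap: -0.0001
```

```bash
cat > pr.py <<'E'
from h import *
s,p,R=st(); d=np.array([.5907,-.2347])-p[:2]; print(p.round(4),s['wrist_force'].round(1),'yaw',np.degrees(np.arctan2(R[1,1],R[0,1])),'to stop: dx',d@R[:2,0],'dy',d@R[:2,1])
E
python3 pr.py; python3 -c "
from h import *
print(px2w('w6',(326,211),.058))"
```

```text
[ 0.4448 -0.1668  0.0474] [-0.6 -0.   0.1] yaw -23.9364716530291 to stop: dx -0.002858931260868711 dy 0.16088760545342123
[ 0.54737305 -0.21543817  0.058     ]
```

Request:
carry_out:
  steps:
    - [-1, -0.003, 0.01, 0.002, 0, 0, 0]
    - [-1, 0, 0.01, 0, 0, 0, 0]
    - [-1, 0, 0.006, 0, 0, 0, 0]
    - [-1, 0, 0.003, 0, 0, 0, 0]
    - [-1, 0, 0.003, 0, 0, 0, 0]
    - [-1, 0, 0.003, 0, 0, 0, 0]
    - [-1, 0, 0.004, 0, 0, 0, 0]
    - [-1, 0, 0.004, 0, 0, 0, 0]
    - [-1, 0, 0.005, 0, 0, 0, 0]
    - [-1, 0, 0.005, 0, 0, 0, 0]
    - [-1, 0, 0.005, 0, 0, 0, 0]
    - [-1, 0, 0.005, 0, 0, 0, 0]
    - [-1, 0, 0.005, 0, 0, 0, 0]
    - [-1, 0, 0.005, 0, 0, 0, 0]
    - [-1, 0, 0.005, 0, 0, 0, 0]
    - [-1, 0, 0.005, 0, 0, 0, 0]
    - [-1, 0, 0.005, 0, 0, 0, 0]
    - [-1, 0, 0.005, 0, 0, 0, 0]
    - [-1, 0, 0.005, 0, 0, 0, 0]
    - [-1, 0, 0.005, 0, 0, 0, 0]

```text
clock: 25.75
tcp_pos: [0.5369, -0.2108, 0.0443]
orientation: [0.0, 0.838, 0.545, 0.0]
wrist_force: [-1.6, 1.9, 0.3]
finger_gap: -0.0001
```

```bash
python3 pr.py
```

```text
[ 0.5369 -0.2108  0.0443] [-1.6  1.9  0.3] yaw -23.93533722886037 to stop: dx -3.738750001359413e-05 dy 0.058839253680565785
```

Request:
carry_out:
  steps:
    - [-1, 0, 0.005, 0, 0, 0, 0]
    - [-1, 0, 0.005, 0, 0, 0, 0]
    - [-1, 0, 0.005, 0, 0, 0, 0]
    - [-1, 0, 0.005, 0, 0, 0, 0]
    - [-1, 0, 0.005, 0, 0, 0, 0]
    - [-1, 0, 0.005, 0, 0, 0, 0]
    - [-1, 0, 0.005, 0, 0, 0, 0]
    - [-1, 0, 0.005, 0, 0, 0, 0]
    - [-1, 0, 0.004, 0, 0, 0, 0]
    - [-1, 0, 0.004, 0, 0, 0, 0]
    - [-1, 0, 0.003, 0, 0, 0, 0]
    - [-1, 0, 0.002, 0, 0, 0, 0]
    - [-1, 0, 0.002, 0, 0, 0, 0]
    - [-1, 0, 0.002, 0, 0, 0, 0]
    - [-1, 0, 0, 0, 0, 0, 0]

```text
clock: 27.62
tcp_pos: [0.5889, -0.234, 0.0443]
orientation: [0.0, 0.838, 0.545, 0.0]
wrist_force: [-1.0, 2.0, -0.1]
finger_gap: 0.0003
```

```bash
python3 pr.py
```

```text
[ 0.5889 -0.234   0.0443] [-1.   2.  -0.1] yaw -23.94431737102909 to stop: dx 8.774108477520244e-05 dy 0.0019236432308604274
```

Request:
carry_out:
  steps:
    - [-1, 0, 0.001, 0, 0, 0, 0]
    - [-1, 0, 0.001, 0, 0, 0, 0]
    - [-1, 0, 0.001, 0, 0, 0, 0]
    - [-1, 0, 0.001, 0, 0, 0, 0]
    - [-1, 0, 0, 0, 0, 0, 0]
    - [-1, 0, 0, 0, 0, 0, 0]

```text
clock: 28.38
tcp_pos: [0.5906, -0.2347, 0.044]
orientation: [-0.001, 0.838, 0.545, -0.001]
wrist_force: [-6.2, 3.2, 3.7]
finger_gap: -0.0001
```

Request:
carry_out:
  steps:
    - [-1, 0, 0.001, 0, 0, 0, 0]
    - [-1, 0, 0.001, 0, 0, 0, 0]
    - [-1, 0, 0, 0, 0, 0, 0]
    - [-1, 0, 0, 0, 0, 0, 0]

```text
clock: 28.88
tcp_pos: [0.5907, -0.2346, 0.0436]
orientation: [-0.003, 0.838, 0.545, -0.002]
wrist_force: [-11.0, 5.1, 5.9]
finger_gap: 0.0001
```

Request:
carry_out:
  steps:
    - [-1, 0, -0.004, 0, 0, 0, 0]
    - [-1, 0, -0.004, 0, 0, 0, 0]
    - [-1, 0, -0.004, 0, 0, 0, 0]
    - [-1, 0, -0.004, 0, 0, 0, 0]
    - [-1, 0, -0.005, 0, 0, 0, 0]
    - [-1, 0, -0.01, 0, 0, 0, 0]
    - [-1, 0, -0.02, 0, 0, 0, 0]
    - [-1, 0, -0.02, 0, 0, 0, 0]
    - [-1, 0, -0.02, 0, 0, 0, 0]
    - [-1, 0, -0.02, 0, 0, 0, 0]
    - [-1, 0, -0.02, 0, 0, 0, 0]
    - [-1, 0, -0.02, 0, 0, 0, 0]
    - [-1, 0, 0, -0.04, 0, 0, 0]
    - [-1, 0, 0, -0.05, 0, 0, 0]
    - [-1, 0, 0, -0.05, 0, 0, 0]
    - [-1, 0, 0, -0.05, 0, 0, 0]
    - [-1, 0, 0, -0.02, 0, 0, 0]
    - [-1, 0, 0, 0, 0, 0, 0]
    - [-1, 0, 0, 0, 0, 0, 0]
    - [-1, 0, 0, 0, 0, 0, 0]

```text
clock: 31.38
tcp_pos: [0.4553, -0.1745, 0.2527]
orientation: [-0.001, 0.838, 0.545, -0.001]
wrist_force: [-0.1, 0.5, 0.2]
finger_gap: 0.0001
```

```bash
python3 - <<'E'
from h import *
a=snap('top','t7')['color'];b=snap('scene','s7')['color'];
snap('wrist','w7')
cv2.imwrite('pics/c7.png',np.hstack([cv2.resize(a[150:330,160:440],(400,257)),cv2.resize(b[160:340,180:460],(400,257))])[:,:,::-1])
E
```

```text
(no output)
```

View pics/c7.png

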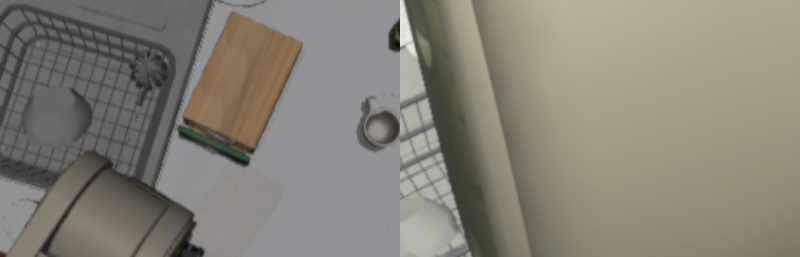

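The final picture shows the drawer shut, with the green front just ahead of the box at crop (180,128)–(248,160), as at the start. The cup is in place. I'll wait a second and compare numerically with the starting images.

Request:
carry_out:
  steps:
    - [-1, -0.02, -0.02, 0, 0, 0, 0]
    - [-1, -0.02, -0.02, 0, 0, 0, 0]
    - [-1, -0.02, -0.02, 0, 0, 0, 0]
    - [-1, -0.02, 0, 0, 0, 0, 0]
    - [-1, -0.02, 0, 0, 0, 0, 0]
    - [-1, -0.02, 0, 0, 0, 0, 0]
    - [-1, -0.02, 0, 0, 0, 0, 0]
    - [-1, -0.02, 0, 0, 0, 0, 0]
    - [-1, -0.02, 0, 0, 0, 0, 0]
    - [-1, 0, 0, 0, 0, 0, 0]
    - [-1, 0, 0, 0, 0, 0, 0]

```text
clock: 32.9
tcp_pos: [0.3282, -0.3147, 0.2539]
orientation: [-0.001, 0.838, 0.545, 0.0]
wrist_force: [-0.4, 0.1, -0.2]
finger_gap: -0.0001
```

```bash
python3 - <<'E'
from h import *
snap('top','t8')
ims={n:cv2.imread(f'pics/{n}.png').astype(int) for n in('t0','t7','t8')}
for n,im in ims.items():
    r=im[215:285,275:345]; g=np.argwhere((r[:,:,1]-r[:,:,2]>15)&(r[:,:,1]-r[:,:,0]>3)); print(n,'green n,centroid',len(g),g.mean(0).round(2)+[215,275])
for k,(u0,v0,u1,v1) in dict(box=(285,155,375,265),cup=(408,212,450,255),jar=(158,285,202,325),orange=(440,258,492,302)).items():
    print(k,[round(float(np.abs(ims[n][v0:v1,u0:u1]-ims['t0'][v0:v1,u0:u1]).mean()),2) for n in('t7','t8')])
E
```

```text
t0 green n,centroid 202 [250.8  310.03]
t7 green n,centroid 201 [250.83 310.17]
t8 green n,centroid 204 [250.73 309.89]
box [3.29, 1.11]
cup [3.21, 0.95]
jar [23.9, 0.98]
orange [2.98, 0.9]
```

```bash
python3 -c "
from workcell import env
print(env.hand_in())"
```

```text
the job is handed in; nothing more can be done
None
```

I pressed the drawer open, put the loose tin on top of the one inside, pressed the drawer shut, and handed the job in at about 33 s.

**Final checks:**
- **Drawer:** about 4 s after I let go, the green front is within 0.2 px of its starting position in the top view, so the drawer stays latched.
- **Other items:** the jam jar, espresso cup and orange look-alike look the same as at the start.

**Not checked, or in disagreement:**
- **Stack after closing:** I couldn't see the tins inside the shut drawer. The last view before closing showed one square stack. The gripper position at release put the upper tin within about 1 mm of the lower one, but a rough pixel reading was about 4 mm off. I closed the drawer at about 40 mm/s.
- **Lowering error:** I misjudged the contact height on the first try, and the held tin pressed on the lower one with about 33 N. I backed off, found that neither tin had moved, and set it down again gently.

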